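Reset the bearing adjuster of a turning spindle head and lock it

TASK

Reset the bearing adjuster on the ivory spindle head: swing the steel lock ring loose (counter-clockwise, by its black handle), turn the red adjuster clockwise until you feel it come up solid against its hidden stop without forcing it, then back it off a quarter of a turn. Finally tighten the lock ring again firmly (clockwise) so that it clamps the adjuster at that setting, let go, and leave the other things on the bench where they are.

Things in the scene. Friction and masses are not known exactly. Their poses are not given: they have to be found in the camera images.
- spindle: Spindle head bolted to the bench, an ivory casting: foot 170 x 150 x 18 mm, column 112 mm across narrowing to 88 mm, 105 mm high, under a knurled steel lock ring 100 mm across (107 to 127 mm up). Origin at the centre of the foot's underside; its z axis is the vertical axis about which lock ring and adjuster turn. Turned about z by up to 0.6 rad either way.
- lock_ring (a joint): Turn of the steel lock ring about the head's vertical axis, rad; positive is counter-clockwise from above and loosens it. About -0.15 at the start (tight), well loose beyond 0.5, ends at 1.4. Loose, it drags with 0.4 N m plus 0.4 N m per rad/s and stays where left. Where it comes tight again depends on the adjuster's setting (up to 0.4 rad from the start value) and must be felt.
- handle (a point): Point on the axis of the lock ring's handle, an upright black post 16 mm in diameter, 90 mm from the turning axis; this point is 160 mm above the bench, the post bare from 125 to 177 mm. At joint 0 its arm (12 mm wide, top at 123 mm) points along the head's -y. It swings at 5 to 6 N; tightening, the effort climbs over the last 0.3 rad, and a push of 9 to 13 N here makes it firmly tight.
- adjuster_knob (a joint): Turn of the adjuster, same axis, rad; positive counter-clockwise from above; about 0 at the start. Clamped while the ring is tight (slips only above about 1 N m); else it turns with a drag of 0.06 N m and stays where left. Clockwise it meets a solid hidden stop 0.5 to 2.1 rad from the start: a firm feel there is 0.3 to 0.6 N m, over 1.4 N m is forcing it. Counter-clockwise it goes to 2.6.
- knob_grip (a point): Centre of the adjuster's grip, on the turning axis, 164 mm above the bench: a red bar 62 mm long (this point's x axis), 16 mm thick (y axis) and 36 mm high, top at 174 mm, on a brass disc 68 mm across whose top is at 138 mm. A white line on the bar's top runs from the middle toward +x.
- mallet: Wooden mallet, 260 mm long, lying on the bench; a bystander. Origin under its middle.
- gouge: Turning gouge with an oak handle, 240 mm long, lying on the bench; a bystander.
- glue: Yellow glue bottle with orange cap, 60 mm across, 170 mm high; a bystander. Origin under its foot.
- finish_jar: Amber glass jar, 70 mm across, 90 mm high; a bystander. Origin under its foot.
- turned_bowl: Walnut bowl 130 mm across, 50 mm high; a bystander. Origin under its foot.
- turned_leg: Reddish turned furniture foot standing upright, 52 mm across, 120 mm high; a bystander. Origin under its foot.
- wax_tin: Flat blue tin, 84 mm across, 35 mm high; a bystander. Origin under its foot.
Things that resemble listed ones, but are neither listed nor needed, are in the scene too. Leave any pink look-alike of the spindle alone.

How it is judged:
By the outcome, as a careful person would: the job done as asked, in the order asked, and still so for the second after the job is handed in, with the robot touching nothing.
It also fails if it takes over 72 s, if anything falls off the work surface, if the arm or the gripper's body presses on something with over 40 N, if the wrist force passes 120 N, or if a joint passes its speed limit or range.

ROBOT

A 6-joint arm with a two-finger parallel gripper is mounted at the origin on the work surface. World frame = base frame: x ahead of the robot, y to its left, z up, the work surface at z = 0. Lengths are in m, angles in rad, forces in N, time in s.
With the tool pointing down it reaches from about 0.425 to 1.125 m from the base axis. Payload 14.9 kg.
Tool frame: the origin (TCP) lies on the centre line of the jaws, within the pads' length; the fingertips stand 22 mm ahead of it and the grasp point (between the pads) lies 3 mm ahead of it; z points along the fingers, y is the line along which they close (so a half turn about z gives the same grasp; the last joint's range is limited). The gripper opens to 91 mm and grips with 3 to 60 N. Pads are 32 mm wide; open, the fingers measure 118 mm over their backs; the gripper's body (76 mm by 178 mm) begins 60 mm behind the grasp point.
Start: joints at [-1.188, 0.379, 1.734, -0, 1.028, -0.033], TCP at [0.283, -0.64, 0.204] pointing down, gripper open.
Joint ranges: [-2.77, 2.77], [-0.74, 2.19], [0, 2.66], [-1.06, 4.2], [0.31, 2.87], [-3.08, 3.08]. Speed limits (rad/s): [1.89, 1.89, 2.39, 3.14, 3.14, 3.14].

INTERFACE

Orientations are given as a rotation vector (axis times angle).
In Python, from workcell import ctrl gives the robot as it stands.
- The arm moves only by the tool send_rows, never from a script. Its argument "increments" is a list of rows, each an object with "slide": the shift along the world's x, y, z each as a share of 0.25 m, from -1 to 1, a list of three; "dr": the turn, a rotation vector about the world's x, y, z each as a share of 45 degrees, from -1 to 1, a list of three; "claw": the closure, from -1 (fully open) to 1 (shut). In form: [{"slide": [x, y, z], "dr": [rx, ry, rz], "claw": claw}, ...]. A call has 1 to 12 rows; each row is the pose to reach, as a shift and turn from the pose commanded when the call began; what a row does not reach only later rows make up. A row lasts 1/12 s, in which the tool goes at most 41.7 mm and 7.16 degrees, less where a joint would pass 70% of its speed; a pose out of reach is approached as far as the arm can. A call with a number of a shift or a turn outside -1 to 1 is refused whole. A call with a gripper value outside its range is refused whole. The fingers move at their own pace and stop on an object; "grip_force" is the grip in N (left out, the last holds). Time passes only in rows, so rows that repeat a pose let the fingers close. It gives the time, the measured TCP pose, the force, the opening and the grip force at its end, in the units of the state.
- ctrl.get_obs(): the state, without advancing time (a new reading comes with each control period).
- ctrl.snapshot(name): name is "side" or "top"; returns a dict with "image" (420x560x3 uint8, blue, green, red), "fx", "fy", "cx", "cy" (pixels), "k1" (the pictures are not rectified: a ray, as slopes to the right and down, at radius r is drawn at 1 + k1 r^2 times it, then the intrinsics apply), "xyz" and "orientation" of the camera in the world. Camera axes: x right, y up, looking along -z (the intrinsics and any distortion apply to the point x, -y, -z); pixel columns grow to the right and rows downward; lengths in m; the calibration is good to about 2 mm. A picture is of the moment at which its call begins. There is no depth.
- ctrl.close_job(): hands the job in; it is judged then, once.
The state is a dict: "clock": time; "joints": joint angles; "joint_velocities": joint speeds; "effort": joint torques, N m; "eef_pos": TCP position; "eef_rot": TCP orientation; "ft_force": force on the tool from outside, world axes, zero at the start; "moment": the same for the moment, N m; "gripper_width": opening from 0.0 (shut) to 1.0 (fully open); "grip_force": force on a finger pad.
Only numpy, scipy, OpenCV 4.12 (cv2) and the standard library are available. Lean on these libraries where they do the work, as an engineer would, in place of code of your own. Each camera call takes 0.05 s, during which the arm holds its last target. There are 200 camera calls.

## Working session

There is one attempt and no reset: what is moved stays moved. The work goes in short steps, Python scripts to look and compute and a tool call to move; the robot and the scene stay as the last step left them, time stands still between calls to the robot, and variables do not carry over. Pictures are saved under pics/ and viewed, at most 10 in all, crops included, and the job is handed in when it is done.

Besides the shell and the picture viewer there is one more tool, called after ">>>" by a JSON object that holds its "fn" and its "kwargs". send_rows: Moves the arm, as the interface text tells. Shift numbers are shares of 0.25 m and turn numbers shares of 45 degrees, none past 1 either way. Its arguments: {"type":"object","properties":{"increments":{"type":"array"},"grip_force":{"type":"number"}},"required":["increments"]}

```bash
mkdir -p pics; ls; python3 - <<'E'
from workcell import ctrl
import cv2
o=ctrl.get_obs();print(o)
for n in("side","top"):
    s=ctrl.snapshot(n);cv2.imwrite(f"pics/{n}0.png",s["image"]);print({k:v for k,v in s.items() if k!="image"})
E
```

```text
pics
{'clock': 0.0, 'joints': array([-1.18830046e+00,  3.79380186e-01,  1.73477816e+00, -4.92066987e-05,
        1.02853260e+00, -3.33147046e-02]), 'joint_velocities': array([-0.00085206,  0.00106183, -0.00243507,  0.00048338, -0.00043641,
       -0.00028916]), 'effort': array([-7.98527217e-04, -7.63724613e+01, -4.34368515e+01,  6.50298782e-02,
        4.24404186e-02, -8.45441741e-05]), 'eef_pos': array([ 0.28257242, -0.63998009,  0.20360941]), 'eef_rot': array([-3.07288041e+00, -6.48275795e-01,  3.64727832e-04]), 'ft_force': array([0.5779528 , 0.68092221, 0.67415885]), 'moment': array([-5.58517804e-06,  2.56617873e-02,  1.70034991e-02]), 'grip_force': 0.0, 'gripper_width': 1.0017948263741265}
{'fx': 514.304042947086, 'fy': 514.304042947086, 'cx': 281.8071986711472, 'cy': 206.5457847271463, 'k1': -0.1666554721425815, 'xyz': array([1.46178682, 0.81920906, 1.06453132]), 'orientation': array([0.48817271, 1.05740923, 2.11588123])}
{'fx': 404.69015668597217, 'fy': 404.69015668597217, 'cx': 285.9264511343508, 'cy': 211.48962809555977, 'k1': -0.05966128270674599, 'xyz': array([ 0.45594971, -0.00422357,  1.16478493]), 'orientation': array([ 0.02178905, -0.05053492, -1.5825225 ])}
```

View pics/side0.png

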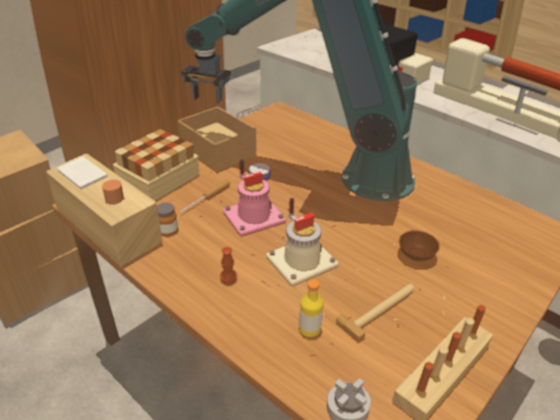

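View pics/top0.png

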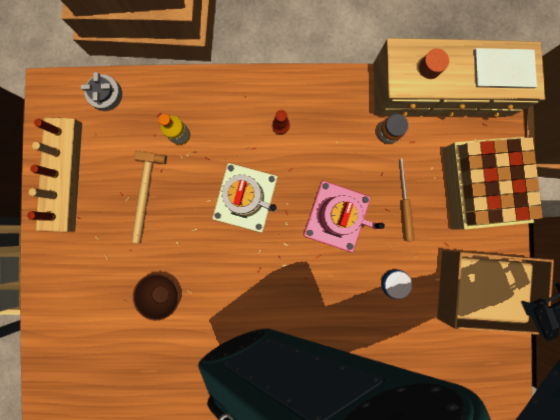

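The side view shows the ivory head at about (303,245), with its red knob at (304,222) and black handle at (291,205). In the top view the head is at (245,197) and the handle end at (272,208). The pink look-alike stands beside it on the -y side.

```bash
cat > h.py <<'E'
import numpy as np, cv2
from scipy.spatial.transform import Rotation as R
def und(s,uv):
    K=np.array([[s['fx'],0,s['cx']],[0,s['fy'],s['cy']],[0,0,1]])
    p=cv2.undistortPointsIter(np.array(uv,float).reshape(-1,1,2),K,np.array([s['k1'],0,0,0,0]),None,None,(3,50,1e-9)).reshape(-1,2)
    d=np.c_[p[:,0],-p[:,1],-np.ones(len(p))]
    return R.from_rotvec(s['orientation']).apply(d)
def onplane(s,uv,z):
    d=und(s,uv);return s['xyz']+d*((z-s['xyz'][2])/d[:,2])[:,None]
def tri(s1,u1,s2,u2):
    a=und(s1,[u1])[0];b=und(s2,[u2])[0]
    t=np.linalg.lstsq(np.c_[a,-b],s2['xyz']-s1['xyz'],rcond=None)[0]
    p=s1['xyz']+a*t[0];q=s2['xyz']+b*t[1];return (p+q)/2,np.linalg.norm(p-q)
def reds(s,box):
    x0,y0,x1,y1=box;c=s['image'][y0:y1,x0:x1].astype(int);b,g,r=c[...,0],c[...,1],c[...,2]
    return c,(r>130)&(g<70)&(b<70)
E
python3 - <<'E'
from h import *
from workcell import ctrl
s=ctrl.snapshot("side");t=ctrl.snapshot("top")
a=cv2.resize(s['image'][190:290,255:345],None,fx=6,fy=6,interpolation=cv2.INTER_CUBIC)[:600,:]
b=cv2.resize(t['image'][155:240,205:290],None,fx=7,fy=7,interpolation=cv2.INTER_CUBIC)[:595]
im=np.zeros((600,1135,3),np.uint8);im[:,:540]=a;im[:595,540:]=b
cv2.imwrite("pics/c0.png",cv2.resize(im,(800,int(600*800/1135))))
for n,q,box in(("side",s,(280,205,330,245)),("top",t,(215,165,270,225))):
    c,m=reds(q,box);ys,xs=np.nonzero(m);print(n,len(xs),xs.mean()+box[0],ys.mean()+box[1],cv2.minAreaRect(np.c_[xs+box[0],ys+box[1]].astype(np.float32)))
E
```

```text
side 155 304.6193548387097 221.90322580645162 ((304.6716613769531, 222.2789306640625), (9.564779281616211, 21.815555572509766), 58.392494201660156)
top 115 239.01739130434783 194.52173913043478 ((239.37738037109375, 192.67922973632812), (6.043863773345947, 23.62601661682129), 15.945395469665527)
```

View pics/c0.png

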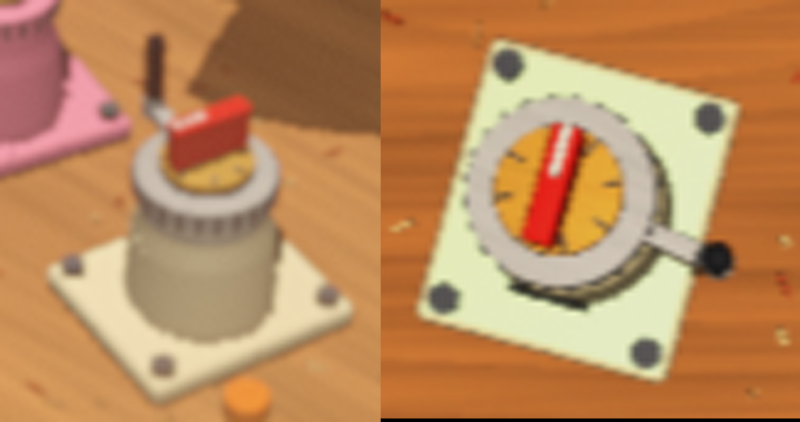

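The bar's top centre is at about (240,192.5) in the top view and (304,217) in the side view. The white line points up the image, toward world +x. The handle top is at (273,207) in the top view and (291.6,199.5) in the side view.

```bash
python3 - <<'E'
from h import *
from workcell import ctrl
s=ctrl.snapshot("side");t=ctrl.snapshot("top")
f=lambda x,y:(204.8+(x-381)/4.934,154.8+y/4.934)
g=lambda x,y:(254.8+x/4.23,189.8+y/4.23)
print("bar",tri(t,f(553,185),s,g(208,115)))
print("hand",tri(t,f(716,257),s,g(155,40)))
p=onplane(t,[f(565,125),f(541,245),f(553,185)],.174);print(p,np.arctan2(*(p[0]-p[1])[[1,0]]))
print("hnd",h:=onplane(t,[f(716,258)],.177))
c=onplane(t,[f(493,40),f(738,104),f(664,381),f(417,316)],.018);print("foot",c.mean(0))
e=(c[0]-c[3]+c[1]-c[2]);print("foot ang of up edge",np.arctan2(e[1],e[0]),np.linalg.norm(e)/2)
print("ring",ring:=onplane(t,[f(562,192)],.127))
# brass disc centre & ring by mask
im=t['image'].astype(int);b,gg,r=im[...,0],im[...,1],im[...,2]
m=((r>170)&(gg>110)&(b<90));m[:160]=0;m[225:]=0;m[:,:215]=0;m[:,270:]=0
red=(r>130)&(gg<70)&(b<70);red[:160]=0;red[225:]=0;red[:,:215]=0;red[:,270:]=0
ys,xs=np.nonzero(m);(cx,cy),rad=cv2.minEnclosingCircle(np.c_[xs,ys].astype(np.float32));print("disc",cx,cy,rad,onplane(t,[(cx,cy)],.138))
E
```

```text
bar (array([0.55022951, 0.09080017, 0.16984816]), np.float64(0.0001764617701071549))
hand (array([0.51313537, 0.00973662, 0.17265618]), np.float64(0.00010388189626458284))
[[0.57981958 0.08416896 0.174     ]
 [0.52006361 0.09649519 0.174     ]
 [0.54989154 0.09033548 0.174     ]] -0.2034228365214137
hnd [[0.51242183 0.00964101 0.177     ]]
foot [0.55025924 0.09096257 0.018     ]
foot ang of up edge -0.2717229972750493 0.16517001289021174
ring [[0.5506356  0.09015975 0.127     ]]
disc 241.0 192.0 40.000099182128906 [[0.55401859 0.09036037 0.138     ]]
```

>>> {"fn": "send_rows", "kwargs": {"increments": [{"slide": [0,0,0.4],"dr": [0,0,0.3],"claw": -1},{"slide": [0.1,0.2,0.4],"dr": [0,0,0.6],"claw": -1},{"slide": [0.4,1,0.4],"dr": [0,0,0.923],"claw": -1},{"slide": [0.4,1,0.4],"dr": [0,0,0.923],"claw": -1},{"slide": [0.4,1,0.4],"dr": [0,0,0.923],"claw": -1},{"slide": [0.4,1,0.4],"dr": [0,0,0.923],"claw": -1},{"slide": [0.4,1,0.4],"dr": [0,0,0.923],"claw": -1},{"slide": [0.4,1,0.4],"dr": [0,0,0.923],"claw": -1},{"slide": [0.4,1,0.4],"dr": [0,0,0.923],"claw": -1}]}}

```text
clock: 1.05
eef_pos: [0.3842, -0.3863, 0.3051]
eef_rot: [2.641, 1.7, 0.001]
ft_force: [1.3, -0.7, 0.3]
gripper_width: 0.999
grip_force: 0.0
```

>>> {"fn": "send_rows", "kwargs": {"increments": [{"slide": [0.4,1,0],"dr": [0,0,0],"claw": -1},{"slide": [0.4,1,0],"dr": [0,0,0],"claw": -1},{"slide": [0.4,1,0],"dr": [0,0,0],"claw": -1},{"slide": [0.4,1,0],"dr": [0,0,0],"claw": -1},{"slide": [0.4,1,0],"dr": [0,0,0],"claw": -1},{"slide": [0.4,1,0],"dr": [0,0,0],"claw": -1},{"slide": [0.4,1,0],"dr": [0,0,0],"claw": -1}]}}

```text
clock: 1.63
eef_pos: [0.4836, -0.1373, 0.3044]
eef_rot: [2.643, 1.698, 0.001]
ft_force: [0.3, -0.4, 0.5]
gripper_width: 0.999
grip_force: 0.0
```

>>> {"fn": "send_rows", "kwargs": {"increments": [{"slide": [0.12,0.6,0],"dr": [0,0,0],"claw": -1},{"slide": [0.12,0.6,0],"dr": [0,0,0],"claw": -1},{"slide": [0.12,0.6,0],"dr": [0,0,0],"claw": -1},{"slide": [0.12,0.6,0],"dr": [0,0,0],"claw": -1},{"slide": [0.12,0.6,0],"dr": [0,0,0],"claw": -1},{"slide": [0.12,0.6,0],"dr": [0,0,0],"claw": -1}]}}

```text
clock: 2.13
eef_pos: [0.5129, 0.0105, 0.3041]
eef_rot: [2.642, 1.7, -0.0]
ft_force: [0.6, 0.1, 1.2]
gripper_width: 1.002
grip_force: 0.0
```

>>> {"fn": "send_rows", "kwargs": {"increments": [{"slide": [0,0,-0.566],"dr": [0,0,0],"claw": -1},{"slide": [0,0,-0.566],"dr": [0,0,0],"claw": -1},{"slide": [0,0,-0.566],"dr": [0,0,0],"claw": -1},{"slide": [0,0,-0.566],"dr": [0,0,0],"claw": -1},{"slide": [0,0,-0.566],"dr": [0,0,0],"claw": -1},{"slide": [0,0,-0.566],"dr": [0,0,0],"claw": 1},{"slide": [0,0,-0.566],"dr": [0,0,0],"claw": 1},{"slide": [0,0,-0.566],"dr": [0,0,0],"claw": 1},{"slide": [0,0,-0.566],"dr": [0,0,0],"claw": 1},{"slide": [0,0,-0.566],"dr": [0,0,0],"claw": 1},{"slide": [0,0,-0.566],"dr": [0,0,0],"claw": 1}], "grip_force": 15}}

```text
clock: 3.05
eef_pos: [0.5131, 0.0096, 0.1635]
eef_rot: [2.644, 1.696, 0.002]
ft_force: [0.2, 0.4, 0.5]
gripper_width: 0.593
grip_force: 0.0
```

>>> {"fn": "send_rows", "kwargs": {"increments": [{"slide": [0,0,0],"dr": [0,0,0],"claw": 1},{"slide": [0,0,0],"dr": [0,0,0],"claw": 1},{"slide": [0,0,0],"dr": [0,0,0],"claw": 1},{"slide": [0,0,0],"dr": [0,0,0],"claw": 1},{"slide": [0,0,0],"dr": [0,0,0],"claw": 1},{"slide": [0,0,0],"dr": [0,0,0],"claw": 1},{"slide": [0,0,0],"dr": [0,0,0],"claw": 1},{"slide": [0,0,0],"dr": [0,0,0],"claw": 1},{"slide": [0,0,0],"dr": [0,0,0],"claw": 1}]}}

```text
clock: 3.8
eef_pos: [0.5131, 0.0095, 0.1628]
eef_rot: [2.644, 1.696, 0.001]
ft_force: [4.1, -2.7, -4.0]
gripper_width: 0.161
grip_force: 15.0
```

```bash
cat >> h.py <<'E'
C=np.array([.550,.0908])
def arc(a0,step,n,r=.0898):
    a=np.radians(a0);p=lambda b:r*np.array([np.cos(b),np.sin(b)])
    for i in range(1,n+1):
        b=a+np.radians(step*i);d=(p(b)-p(a))/.25;print(np.round(d,3),round(step*i/45,3))
E
python3 -c "
from h import *
arc(-114.4,3,9);print();arc(-87.4,3,9)"
```

```text
[ 0.017 -0.007] 0.067
[ 0.035 -0.014] 0.133
[ 0.053 -0.019] 0.2
[ 0.071 -0.024] 0.267
[ 0.09  -0.027] 0.333
[ 0.108 -0.03 ] 0.4
[ 0.127 -0.031] 0.467
[ 0.146 -0.032] 0.533
[ 0.165 -0.032] 0.6

[0.019 0.001] 0.067
[0.037 0.004] 0.133
[0.056 0.007] 0.2
[0.074 0.011] 0.267
[0.092 0.016] 0.333
[0.11  0.023] 0.4
[0.128 0.03 ] 0.467
[0.145 0.038] 0.533
[0.161 0.047] 0.6
```

>>> {"fn": "send_rows", "kwargs": {"increments": [{"slide": [0.017,-0.007,0],"dr": [0,0,0.067],"claw": 1},{"slide": [0.035,-0.014,0],"dr": [0,0,0.133],"claw": 1},{"slide": [0.053,-0.019,0],"dr": [0,0,0.2],"claw": 1},{"slide": [0.071,-0.024,0],"dr": [0,0,0.267],"claw": 1},{"slide": [0.09,-0.027,0],"dr": [0,0,0.333],"claw": 1},{"slide": [0.108,-0.03,0],"dr": [0,0,0.4],"claw": 1},{"slide": [0.127,-0.031,0],"dr": [0,0,0.467],"claw": 1},{"slide": [0.146,-0.032,0],"dr": [0,0,0.533],"claw": 1},{"slide": [0.165,-0.032,0],"dr": [0,0,0.6],"claw": 1}]}}

```text
clock: 4.55
eef_pos: [0.553, 0.0013, 0.1626]
eef_rot: [-2.171, -2.268, 0.004]
ft_force: [-6.3, -4.9, 5.8]
gripper_width: 0.161
grip_force: 15.0
```

>>> {"fn": "send_rows", "kwargs": {"increments": [{"slide": [0.019,0.001,0],"dr": [0,0,0.067],"claw": 1},{"slide": [0.037,0.004,0],"dr": [0,0,0.133],"claw": 1},{"slide": [0.056,0.007,0],"dr": [0,0,0.2],"claw": 1},{"slide": [0.074,0.011,0],"dr": [0,0,0.267],"claw": 1},{"slide": [0.092,0.016,0],"dr": [0,0,0.333],"claw": 1},{"slide": [0.11,0.023,0],"dr": [0,0,0.4],"claw": 1},{"slide": [0.128,0.03,0],"dr": [0,0,0.467],"claw": 1},{"slide": [0.145,0.038,0],"dr": [0,0,0.533],"claw": 1},{"slide": [0.161,0.047,0],"dr": [0,0,0.6],"claw": 1}]}}

```text
clock: 5.3
eef_pos: [0.5939, 0.0126, 0.1627]
eef_rot: [-1.582, -2.714, 0.003]
ft_force: [-1.9, -10.5, 3.4]
gripper_width: 0.16
grip_force: 15.0
```

>>> {"fn": "send_rows", "kwargs": {"increments": [{"slide": [0,0,0],"dr": [0,0,0],"claw": -0.1},{"slide": [0,0,0],"dr": [0,0,0],"claw": -0.1},{"slide": [0,0,0],"dr": [0,0,0],"claw": -0.1},{"slide": [0,0,0.15],"dr": [0,0,0],"claw": -0.1},{"slide": [0,0,0.3],"dr": [0,0,0],"claw": -0.1},{"slide": [0,0,0.3],"dr": [0,0,0.15],"claw": -0.1},{"slide": [-0.1,0.2,0.3],"dr": [0,0,0.3],"claw": -0.1},{"slide": [-0.176,0.313,0.3],"dr": [0,0,1],"claw": -0.1},{"slide": [-0.176,0.313,0.3],"dr": [0,0,1],"claw": -0.1},{"slide": [-0.176,0.313,0.3],"dr": [0,0,1],"claw": -0.1},{"slide": [-0.176,0.313,0.3],"dr": [0,0,1],"claw": -0.1},{"slide": [-0.176,0.313,0.3],"dr": [0,0,1],"claw": -0.1}]}}

```text
clock: 6.3
eef_pos: [0.5498, 0.0921, 0.2378]
eef_rot: [-0.416, -3.114, -0.0]
ft_force: [0.4, -0.2, -0.2]
gripper_width: 0.548
grip_force: 0.0
```

>>> {"fn": "send_rows", "kwargs": {"increments": [{"slide": [0,0,-0.1],"dr": [0,0,0.04],"claw": -0.1},{"slide": [0,0,-0.2],"dr": [0,0,0.04],"claw": -0.1},{"slide": [0,0,-0.28],"dr": [0,0,0.04],"claw": -0.1},{"slide": [0,0,-0.28],"dr": [0,0,0.04],"claw": -0.1},{"slide": [0,0,-0.28],"dr": [0,0,0.04],"claw": 1},{"slide": [0,0,-0.28],"dr": [0,0,0.04],"claw": 1},{"slide": [0,0,-0.28],"dr": [0,0,0.04],"claw": 1},{"slide": [0,0,-0.28],"dr": [0,0,0.04],"claw": 1},{"slide": [0,0,-0.28],"dr": [0,0,0.04],"claw": 1},{"slide": [0,0,-0.28],"dr": [0,0,0.04],"claw": 1},{"slide": [0,0,-0.28],"dr": [0,0,0.04],"claw": 1},{"slide": [0,0,-0.28],"dr": [0,0,0.04],"claw": 1}], "grip_force": 25}}

```text
clock: 7.3
eef_pos: [0.5503, 0.0916, 0.1679]
eef_rot: [0.379, 3.119, 0.0]
ft_force: [-0.8, -0.5, 0.2]
gripper_width: 0.016
grip_force: 0.0
```

```bash
cat > st.py <<'E'
from h import *
from workcell import ctrl
o=ctrl.get_obs();m=R.from_rotvec(o['eef_rot']).as_matrix()
print(round(o['clock'],2),'pos',o['eef_pos'].round(4),'yang',round(float(np.arctan2(m[1,1],m[0,1])),4),'F',o['ft_force'].round(1),'M',o['moment'].round(3),'w',round(o['gripper_width'],3),'g',o['grip_force'],'j6',o['joints'][5].round(2))
E
python3 st.py
```

```text
7.3 pos [0.5503 0.0916 0.1679] yang 1.3292 F [-0.8 -0.5  0.2] M [ 0.047 -0.113  0.   ] w 0.016 g 0.0 j6 -1.21
```

```bash
python3 - <<'E'
from h import *
from workcell import ctrl
s=ctrl.snapshot("side");t=ctrl.snapshot("top")
a=cv2.resize(s['image'][150:290,240:360],None,fx=4,fy=4,interpolation=cv2.INTER_CUBIC)
b=cv2.resize(t['image'][145:250,195:300],None,fx=4,fy=4,interpolation=cv2.INTER_CUBIC)
im=np.zeros((560,800,3),np.uint8);im[:560,:400]=a[:560,40:440];im[:420,400:]=b[:,:400]
cv2.imwrite("pics/c1.png",im)
E
```

```text
(no output)
```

View pics/c1.png

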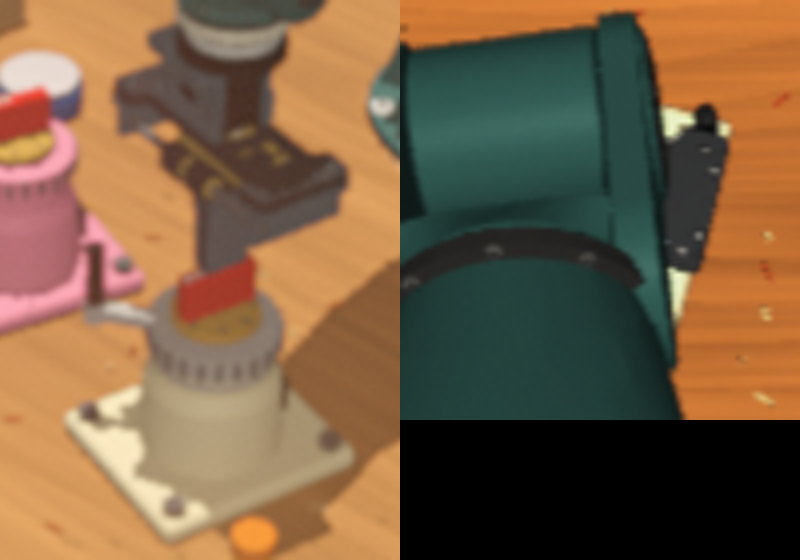

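The side view shows the bar standing free at crop (215,290), with the shut fingers' lower end seen at crop (215,262), behind or above the bar. I'll project the reported TCP into the image to see where they really are.

```bash
cat >> h.py <<'E'
def proj(s,P):
    P=np.atleast_2d(P);q=R.from_rotvec(s['orientation']).inv().apply(P-s['xyz'])
    x=np.c_[q[:,0]/-q[:,2],-q[:,1]/-q[:,2]];r2=(x**2).sum(1);x=x*(1+s['k1']*r2)[:,None]
    return x*s['fx']+[s['cx'],s['cy']]
E
python3 - <<'E'
from h import *
from workcell import ctrl
s=ctrl.snapshot("side")
p=proj(s,[[.5503,.0916,.146],[.5503,.0916,.168],[.55,.0908,.174],[.55,.0908,.138],[.5939,.0126,.177],[.5503,.0916,.225]])
print(p, "crop",(p-[250,150])*4)
im=s['image'][150:290,250:350].copy()
im=cv2.resize(im,None,fx=6,fy=6,interpolation=cv2.INTER_CUBIC)[150:600]
for i,q in enumerate((p-[250,150])*6-[0,150]):cv2.circle(im,tuple(int(v) for v in q),3,(0,255,0),1)
cv2.imwrite("pics/c2.png",cv2.convertScaleAbs(im,alpha=1.6))
E
python3 st.py
```

```text
[[303.76817572 223.66621092]
 [304.10932452 217.62723073]
 [304.05864022 215.79675448]
 [303.50313526 225.66932422]
 [273.55338951 210.17940503]
 [305.0171429  201.46494983]] crop [[215.07270287 294.66484369]
 [216.43729807 270.50892294]
 [216.23456088 263.18701793]
 [214.01254104 302.67729689]
 [ 94.21355805 240.71762011]
 [220.06857158 205.85979932]]
7.45 pos [0.5502 0.0916 0.1677] yang 1.3292 F [ 0.3 -0.6  0.6] M [ 0.063 -0.116 -0.025] w 0.004 g 0.0 j6 -1.21
```

View pics/c2.png

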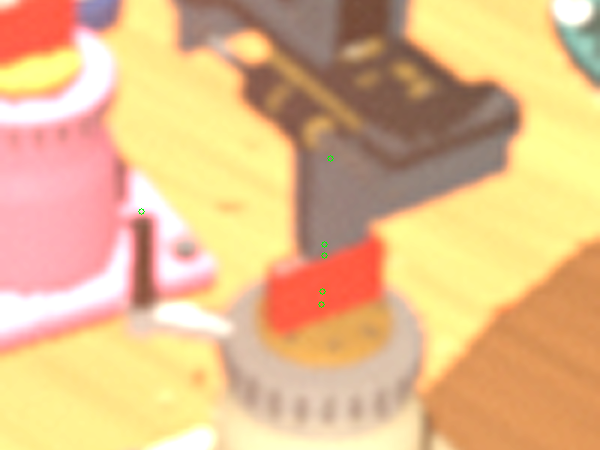

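The fingers line up with the bar's axis in the image, but it isn't clear whether they sit above or behind it. I'll raise them and check where the tips are.

>>> {"fn": "send_rows", "kwargs": {"increments": [{"slide": [0,0,0.1],"dr": [0,0,0],"claw": 1},{"slide": [0,0,0.24],"dr": [0,0,0],"claw": 1},{"slide": [0,0,0.24],"dr": [0,0,0],"claw": 0.1},{"slide": [0,0,0.24],"dr": [0,0,0],"claw": 0.1},{"slide": [0,0,0.24],"dr": [0,0,0],"claw": 0.1},{"slide": [0,0,0.24],"dr": [0,0,0],"claw": 0.1},{"slide": [0,0,0.24],"dr": [0,0,0],"claw": 0.1}]}}

```text
clock: 8.03
eef_pos: [0.5496, 0.0915, 0.2266]
eef_rot: [-0.378, -3.117, 0.001]
ft_force: [-0.5, -0.3, 0.2]
gripper_width: 0.341
grip_force: 0.0
```

```bash
python3 st.py; python3 - <<'E'
from h import *
from workcell import ctrl
o=ctrl.get_obs();s=ctrl.snapshot("side");t=o['eef_pos'];m=R.from_rotvec(o['eef_rot']).as_matrix()
P=[t+m@np.array(v) for v in([0,0,.022],[0,.02,.022],[0,-.02,.022],[0,0,0])]+[[.55,.0908,.174]]
p=proj(s,P)
im=cv2.resize(s['image'][150:250,250:350],None,fx=6,fy=6,interpolation=cv2.INTER_CUBIC)
im=cv2.convertScaleAbs(im,alpha=1.5)
for q in (p-[250,150])*6:cv2.circle(im,tuple(int(v) for v in q),3,(0,255,0),1)
cv2.imwrite("pics/c3.png",im)
E
```

```text
8.03 pos [0.5496 0.0915 0.2266] yang 1.3292 F [-0.5 -0.3  0.2] M [ 0.106 -0.134 -0.033] w 0.341 g 0.0 j6 -1.21
```

View pics/c3.png

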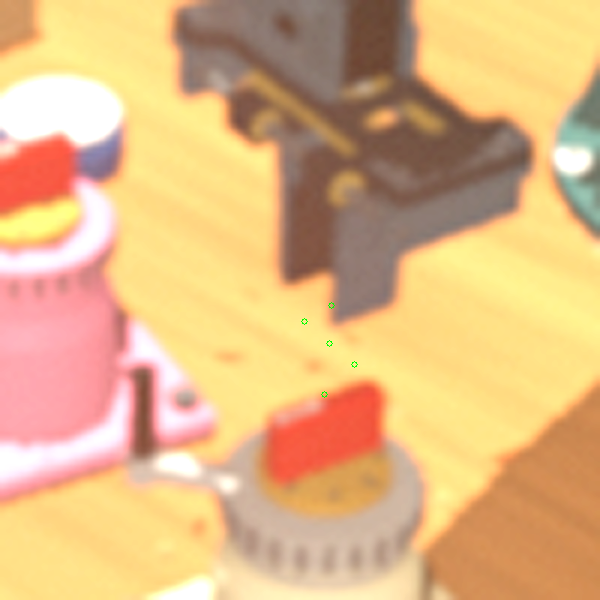

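The raised tips show at about crop (335,293), but the calibration predicts (329,343). The real fingertips are therefore about 29 mm higher than the stated geometry, and they closed above the bar. I'll go lower in steps and watch the force.

>>> {"fn": "send_rows", "kwargs": {"increments": [{"slide": [0,0,-0.15],"dr": [0,0,0],"claw": 0.1},{"slide": [0,0,-0.22],"dr": [0,0,0],"claw": 0.1},{"slide": [0,0,-0.26],"dr": [0,0,0],"claw": 0.1},{"slide": [0,0,-0.29],"dr": [0,0,0],"claw": 0.1},{"slide": [0,0,-0.31],"dr": [0,0,0],"claw": 0.1},{"slide": [0,0,-0.31],"dr": [0,0,0],"claw": 0.1}]}}

```text
clock: 8.58
eef_pos: [0.5502, 0.0916, 0.1498]
eef_rot: [-0.378, -3.118, 0.0]
ft_force: [-0.6, 0.1, 0.2]
gripper_width: 0.451
grip_force: 0.0
```

```bash
python3 st.py; python3 - <<'E'
from h import *
from workcell import ctrl
s=ctrl.snapshot("side")
im=cv2.resize(s['image'][170:250,260:350],None,fx=6,fy=6,interpolation=cv2.INTER_CUBIC)
cv2.imwrite("pics/c4.png",cv2.convertScaleAbs(im,alpha=1.5))
E
```

```text
8.58 pos [0.5502 0.0916 0.1498] yang 1.3292 F [-0.6  0.1  0.2] M [ 0.056 -0.132  0.036] w 0.451 g 0.0 j6 -1.21
```

View pics/c4.png

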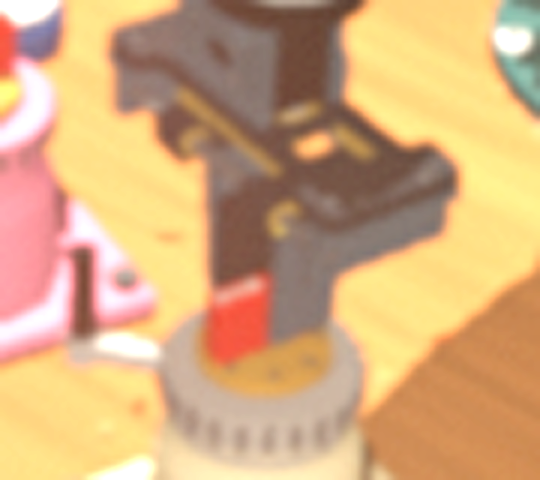

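The near finger now covers the right half of the bar, with its tip at about crop (300,340), just above the disc, and the bar lies between the jaws. I'll go 5 mm lower and close.

>>> {"fn": "send_rows", "kwargs": {"increments": [{"slide": [0,-0.003,-0.01],"dr": [0,0,0],"claw": 0.1},{"slide": [0,-0.003,-0.02],"dr": [0,0,0],"claw": 0.3},{"slide": [0,-0.003,-0.02],"dr": [0,0,0],"claw": 1},{"slide": [0,-0.003,-0.02],"dr": [0,0,0],"claw": 1},{"slide": [0,-0.003,-0.02],"dr": [0,0,0],"claw": 1},{"slide": [0,-0.003,-0.02],"dr": [0,0,0],"claw": 1},{"slide": [0,-0.003,-0.02],"dr": [0,0,0],"claw": 1},{"slide": [0,-0.003,-0.02],"dr": [0,0,0],"claw": 1},{"slide": [0,-0.003,-0.02],"dr": [0,0,0],"claw": 1}], "grip_force": 25}}

```text
clock: 9.38
eef_pos: [0.5504, 0.0905, 0.1455]
eef_rot: [0.378, 3.118, -0.001]
ft_force: [-0.2, -4.5, 2.1]
gripper_width: 0.169
grip_force: 25.0
```

```bash
python3 st.py
```

```text
9.38 pos [0.5504 0.0905 0.1455] yang 1.3294 F [-0.2 -4.5  2.1] M [-0.801 -0.037  0.031] w 0.169 g 24.98691827058792 j6 -1.21
```

>>> {"fn": "send_rows", "kwargs": {"increments": [{"slide": [0,0,0],"dr": [0,0,-0.07],"claw": 1},{"slide": [0,0,0],"dr": [0,0,-0.14],"claw": 1},{"slide": [0,0,0],"dr": [0,0,-0.21],"claw": 1},{"slide": [0,0,0],"dr": [0,0,-0.28],"claw": 1},{"slide": [0,0,0],"dr": [0,0,-0.35],"claw": 1},{"slide": [0,0,0],"dr": [0,0,-0.42],"claw": 1}]}}

```text
clock: 9.88
eef_pos: [0.5504, 0.0906, 0.1455]
eef_rot: [0.889, 3.013, -0.001]
ft_force: [-0.0, -4.4, 2.0]
gripper_width: 0.173
grip_force: 25.0
```

```bash
python3 st.py
```

```text
9.88 pos [0.5504 0.0906 0.1455] yang 0.9969 F [-0.  -4.4  2. ] M [-0.743 -0.121  0.023] w 0.173 g 24.988169968128204 j6 -0.87
```

>>> {"fn": "send_rows", "kwargs": {"increments": [{"slide": [0,0,0],"dr": [0,0,-0.04],"claw": 1},{"slide": [0,0,0],"dr": [0,0,-0.08],"claw": 1},{"slide": [0,0,0],"dr": [0,0,-0.12],"claw": 1},{"slide": [0,0,0],"dr": [0,0,-0.16],"claw": 1},{"slide": [0,0,0],"dr": [0,0,-0.2],"claw": 1}], "grip_force": 15}}

```text
clock: 10.3
eef_pos: [0.5504, 0.0906, 0.1455]
eef_rot: [1.121, 2.934, -0.001]
ft_force: [0.1, -3.6, 0.9]
gripper_width: 0.177
grip_force: 15.0
```

```bash
python3 st.py
```

```text
10.3 pos [0.5504 0.0906 0.1455] yang 0.841 F [ 0.1 -3.6  0.9] M [-0.676 -0.138  0.06 ] w 0.177 g 14.994990527629852 j6 -0.72
```

>>> {"fn": "send_rows", "kwargs": {"increments": [{"slide": [0,0,0],"dr": [0,0,-0.04],"claw": 1},{"slide": [0,0,0],"dr": [0,0,-0.08],"claw": 1},{"slide": [0,0,0],"dr": [0,0,-0.12],"claw": 1},{"slide": [0,0,0],"dr": [0,0,-0.16],"claw": 1},{"slide": [0,0,0],"dr": [0,0,-0.2],"claw": 1}]}}

```text
clock: 10.72
eef_pos: [0.5505, 0.0906, 0.1455]
eef_rot: [1.348, 2.837, -0.0]
ft_force: [-0.1, -2.7, 0.1]
gripper_width: 0.174
grip_force: 15.0
```

```bash
python3 st.py
```

```text
10.72 pos [0.5505 0.0906 0.1455] yang 0.6839 F [-0.1 -2.7  0.1] M [-0.567 -0.159 -0.005] w 0.174 g 14.995029866695404 j6 -0.56
```

>>> {"fn": "send_rows", "kwargs": {"increments": [{"slide": [0,0,0],"dr": [0,0,-0.04],"claw": 1},{"slide": [0,0,0],"dr": [0,0,-0.08],"claw": 1},{"slide": [0,0,0],"dr": [0,0,-0.12],"claw": 1},{"slide": [0,0,0],"dr": [0,0,-0.16],"claw": 1},{"slide": [0,0,0],"dr": [0,0,-0.2],"claw": 1}]}}

```text
clock: 11.13
eef_pos: [0.5505, 0.0906, 0.1455]
eef_rot: [1.566, 2.723, -0.0]
ft_force: [1.0, -3.6, 2.0]
gripper_width: 0.17
grip_force: 15.0
```

```bash
python3 st.py
```

```text
11.13 pos [0.5505 0.0906 0.1455] yang 0.5268 F [ 1.  -3.6  2. ] M [-0.596 -0.218  0.077] w 0.17 g 14.99508485198021 j6 -0.4
```

>>> {"fn": "send_rows", "kwargs": {"increments": [{"slide": [0,0,0],"dr": [0,0,-0.04],"claw": 1},{"slide": [0,0,0],"dr": [0,0,-0.08],"claw": 1},{"slide": [0,0,0],"dr": [0,0,-0.12],"claw": 1},{"slide": [0,0,0],"dr": [0,0,-0.16],"claw": 1},{"slide": [0,0,0],"dr": [0,0,-0.2],"claw": 1}]}}

```text
clock: 11.55
eef_pos: [0.5505, 0.0906, 0.1455]
eef_rot: [1.775, 2.591, 0.0]
ft_force: [1.1, -3.3, -0.5]
gripper_width: 0.174
grip_force: 15.0
```

```bash
python3 st.py
```

```text
11.55 pos [0.5505 0.0906 0.1455] yang 0.3696 F [ 1.1 -3.3 -0.5] M [-0.603 -0.299  0.077] w 0.174 g 14.994949847459793 j6 -0.25
```

>>> {"fn": "send_rows", "kwargs": {"increments": [{"slide": [0,0,0],"dr": [0,0,-0.04],"claw": 1},{"slide": [0,0,0],"dr": [0,0,-0.08],"claw": 1},{"slide": [0,0,0],"dr": [0,0,-0.12],"claw": 1},{"slide": [0,0,0],"dr": [0,0,-0.16],"claw": 1},{"slide": [0,0,0],"dr": [0,0,-0.2],"claw": 1}]}}

```text
clock: 11.97
eef_pos: [0.5506, 0.0909, 0.1455]
eef_rot: [1.972, 2.445, 0.001]
ft_force: [1.1, 0.5, -0.6]
gripper_width: 0.187
grip_force: 15.6
```

```bash
python3 st.py
```

```text
11.97 pos [0.5506 0.0909 0.1455] yang 0.2132 F [ 1.1  0.5 -0.6] M [ 0.215 -0.246  0.608] w 0.187 g 15.564003735780716 j6 -0.09
```

The stop is felt: Mz jumped to 0.6 N m. I'll ease back slightly to find the flush contact angle.

>>> {"fn": "send_rows", "kwargs": {"increments": [{"slide": [0,0,0],"dr": [0,0,0.02],"claw": 1},{"slide": [0,0,0],"dr": [0,0,0.03],"claw": 1},{"slide": [0,0,0],"dr": [0,0,0.03],"claw": 1}]}}

```text
clock: 12.22
eef_pos: [0.5505, 0.0909, 0.1455]
eef_rot: [1.94, 2.471, 0.001]
ft_force: [1.8, -0.7, 0.4]
gripper_width: 0.178
grip_force: 15.0
```

```bash
python3 st.py
```

```text
12.22 pos [0.5505 0.0909 0.1455] yang 0.2396 F [ 1.8 -0.7  0.4] M [ 0.05  -0.424  0.377] w 0.178 g 14.963432103395462 j6 -0.12
```

>>> {"fn": "send_rows", "kwargs": {"increments": [{"slide": [0,0,0],"dr": [0,0,0.1],"claw": 1},{"slide": [0,0,0],"dr": [0,0,0.2],"claw": 1},{"slide": [0,0,0],"dr": [0,0,0.3],"claw": 1},{"slide": [0,0,0],"dr": [0,0,0.4],"claw": 1},{"slide": [0,0,0],"dr": [0,0,0.5],"claw": 1},{"slide": [0,0,0],"dr": [0,0,0.6],"claw": 1},{"slide": [0,0,0],"dr": [0,0,0.7],"claw": 1},{"slide": [0,0,0],"dr": [0,0,0.8],"claw": 1},{"slide": [0,0,0],"dr": [0,0,0.9],"claw": 1},{"slide": [0,0,0],"dr": [0,0,1],"claw": 1}]}}

```text
clock: 13.05
eef_pos: [0.5501, 0.0907, 0.1454]
eef_rot: [-0.843, -3.026, 0.0]
ft_force: [-1.1, -2.9, 4.7]
gripper_width: 0.174
grip_force: 15.0
```

>>> {"fn": "send_rows", "kwargs": {"increments": [{"slide": [0,0,0],"dr": [0,0,0.1],"claw": 1},{"slide": [0,0,0],"dr": [0,0,0.2],"claw": 1},{"slide": [0,0,0],"dr": [0,0,0.3],"claw": 1},{"slide": [0,0,0],"dr": [0,0,0.4],"claw": 1},{"slide": [0,0,0],"dr": [0,0,0.5],"claw": 1},{"slide": [0,0,0],"dr": [0,0,0.6],"claw": 1},{"slide": [0,0,0],"dr": [0,0,0.7],"claw": 1},{"slide": [0,0,0],"dr": [0,0,0.8],"claw": 1},{"slide": [0,0,0],"dr": [0,0,0.9],"claw": 1},{"slide": [0,0,0],"dr": [0,0,1],"claw": 1}]}}

```text
clock: 13.88
eef_pos: [0.55, 0.0903, 0.1454]
eef_rot: [0.379, -3.118, 0.001]
ft_force: [-2.1, -7.7, 4.9]
gripper_width: 0.172
grip_force: 15.0
```

```bash
python3 st.py
```

```text
13.88 pos [0.55   0.0903 0.1454] yang 1.8128 F [-2.1 -7.7  4.9] M [-1.211  0.222 -0.056] w 0.172 g 14.997667819261551 j6 -1.69
```

>>> {"fn": "send_rows", "kwargs": {"increments": [{"slide": [0,0,0],"dr": [0,0,0.03],"claw": 1},{"slide": [0,0,0],"dr": [0,0,0.05],"claw": 1},{"slide": [0,0,0],"dr": [0,0,0.05],"claw": 1}]}}

```text
clock: 14.13
eef_pos: [0.55, 0.0903, 0.1454]
eef_rot: [0.436, -3.11, 0.001]
ft_force: [-1.3, -7.3, 5.0]
gripper_width: 0.178
grip_force: 15.0
```

```bash
python3 st.py
```

```text
14.13 pos [0.55   0.0903 0.1454] yang 1.8494 F [-1.3 -7.3  5. ] M [-1.159  0.226  0.098] w 0.178 g 14.990190267562866 j6 -1.73
```

>>> {"fn": "send_rows", "kwargs": {"increments": [{"slide": [0,0,0],"dr": [0,0,0],"claw": 0.1},{"slide": [0,0,0],"dr": [0,0,0],"claw": 0.1},{"slide": [0,0,0],"dr": [0,0,0],"claw": 0.1},{"slide": [0,0,0.1],"dr": [0,0,0],"claw": 0.1},{"slide": [0,0,0.25],"dr": [0,0,0],"claw": 0.1},{"slide": [0,0,0.38],"dr": [0,0,0],"claw": 0.1},{"slide": [0.176,-0.311,0.38],"dr": [0,0,-1],"claw": 0.1},{"slide": [0.176,-0.311,0.38],"dr": [0,0,-1],"claw": 0.1},{"slide": [0.176,-0.311,0.38],"dr": [0,0,-1],"claw": 0.1},{"slide": [0.176,-0.311,0.38],"dr": [0,0,-1],"claw": 0.1},{"slide": [0.176,-0.311,0.38],"dr": [0,0,-1],"claw": 0.1},{"slide": [0.176,-0.311,0.38],"dr": [0,0,-1],"claw": 0.1}]}}

```text
clock: 15.13
eef_pos: [0.5942, 0.0129, 0.24]
eef_rot: [-0.747, -3.051, -0.0]
ft_force: [0.1, 0.2, -0.8]
gripper_width: 0.448
grip_force: 0.0
```

>>> {"fn": "send_rows", "kwargs": {"increments": [{"slide": [0,0,0],"dr": [0,0,-0.705],"claw": 0.1},{"slide": [0,0,0],"dr": [0,0,-0.705],"claw": 0.1},{"slide": [0,0,0],"dr": [0,0,-0.705],"claw": 0.1},{"slide": [0,0,0],"dr": [0,0,-0.705],"claw": 0.1},{"slide": [0,0,0],"dr": [0,0,-0.705],"claw": 0.1},{"slide": [0,0,0],"dr": [0,0,-0.705],"claw": 0.1}]}}

```text
clock: 15.63
eef_pos: [0.5941, 0.0133, 0.2401]
eef_rot: [-1.546, -2.734, -0.0]
ft_force: [-0.4, -0.7, -0.9]
gripper_width: 0.452
grip_force: 0.0
```

```bash
python3 st.py; python3 - <<'E'
from h import *
from workcell import ctrl
s=ctrl.snapshot("side");t=ctrl.snapshot("top")
for n,q,box in(("side",s,(280,195,330,245)),("top",t,(215,165,270,225))):
    c,m=reds(q,box);ys,xs=np.nonzero(m);print(n,len(xs))
a=cv2.resize(s['image'][170:250,260:350],None,fx=5,fy=5,interpolation=cv2.INTER_CUBIC)[:,:400]
b=cv2.resize(t['image'][160:240,210:290],None,fx=5,fy=5,interpolation=cv2.INTER_CUBIC)
cv2.imwrite("pics/c5.png",np.hstack([a,b]))
E
```

```text
15.63 pos [0.5941 0.0133 0.2401] yang 0.5414 F [-0.4 -0.7 -0.9] M [-0.006 -0.112  0.021] w 0.452 g 0.0 j6 -0.56
side 94
top 0
```

View pics/c5.png

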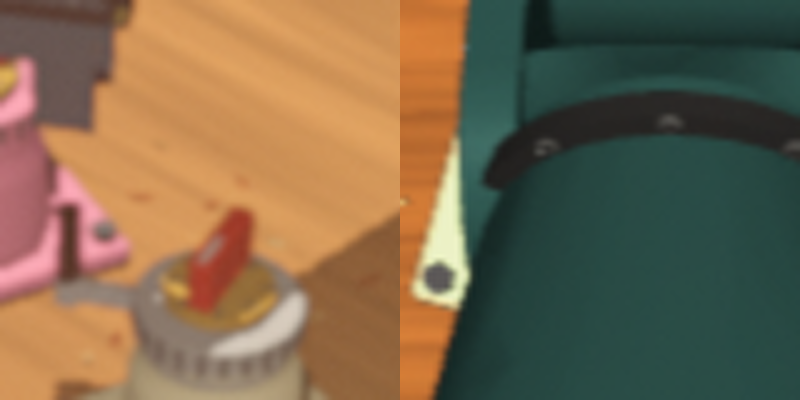

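The bar has turned and stands free at side crop (220,262), and the handle post at (68,240) is free too. I'll descend onto the handle, deeper this time.

>>> {"fn": "send_rows", "kwargs": {"increments": [{"slide": [0,-0.003,-0.15],"dr": [0,0,-0.04],"claw": 0.1},{"slide": [0,-0.003,-0.28],"dr": [0,0,-0.04],"claw": 0.1},{"slide": [0,-0.003,-0.36],"dr": [0,0,-0.04],"claw": 0.1},{"slide": [0,-0.003,-0.41],"dr": [0,0,-0.04],"claw": 0.1},{"slide": [0,-0.003,-0.41],"dr": [0,0,-0.04],"claw": 1},{"slide": [0,-0.003,-0.41],"dr": [0,0,-0.04],"claw": 1},{"slide": [0,-0.003,-0.41],"dr": [0,0,-0.04],"claw": 1},{"slide": [0,-0.003,-0.41],"dr": [0,0,-0.04],"claw": 1},{"slide": [0,-0.003,-0.41],"dr": [0,0,-0.04],"claw": 1},{"slide": [0,-0.003,-0.41],"dr": [0,0,-0.04],"claw": 1},{"slide": [0,-0.003,-0.41],"dr": [0,0,-0.04],"claw": 1}], "grip_force": 15}}

```text
clock: 16.65
eef_pos: [0.5951, 0.0123, 0.1392]
eef_rot: [1.585, 2.71, 0.001]
ft_force: [-1.1, -1.4, 7.3]
gripper_width: 0.17
grip_force: 15.0
```

```bash
python3 st.py; python3 -c "
from h import *
arc(-60.7,-3,11);print();arc(-93.7,-1,8,.0897);arc(-101.7,-1,6,.0897);arc(-107.7,-1,6,.0897)"
```

```text
16.65 pos [0.5951 0.0123 0.1392] yang 0.5127 F [-1.1 -1.4  7.3] M [-0.188  0.185  0.03 ] w 0.17 g 15.004854798316956 j6 -0.53
[-0.017 -0.009] -0.067
[-0.034 -0.017] -0.133
[-0.051 -0.024] -0.2
[-0.069 -0.03 ] -0.267
[-0.087 -0.035] -0.333
[-0.105 -0.039] -0.4
[-0.124 -0.042] -0.467
[-0.143 -0.044] -0.533
[-0.161 -0.046] -0.6
[-0.18  -0.046] -0.667
[-0.199 -0.045] -0.733

[-0.006  0.   ] -0.022
[-0.012  0.001] -0.044
[-0.019  0.002] -0.067
[-0.025  0.002] -0.089
[-0.031  0.003] -0.111
[-0.037  0.004] -0.133
[-0.043  0.005] -0.156
[-0.05   0.007] -0.178
[-0.006  0.001] -0.022
[-0.012  0.003] -0.044
[-0.018  0.004] -0.067
[-0.024  0.006] -0.089
[-0.03   0.008] -0.111
[-0.036  0.01 ] -0.133
[-0.006  0.002] -0.022
[-0.012  0.004] -0.044
[-0.018  0.006] -0.067
[-0.024  0.008] -0.089
[-0.029  0.011] -0.111
[-0.035  0.013] -0.133
```

>>> {"fn": "send_rows", "kwargs": {"increments": [{"slide": [-0.017,-0.009,0],"dr": [0,0,-0.067],"claw": 1},{"slide": [-0.034,-0.017,0],"dr": [0,0,-0.133],"claw": 1},{"slide": [-0.051,-0.024,0],"dr": [0,0,-0.2],"claw": 1},{"slide": [-0.069,-0.03,0],"dr": [0,0,-0.267],"claw": 1},{"slide": [-0.087,-0.035,0],"dr": [0,0,-0.333],"claw": 1},{"slide": [-0.105,-0.039,0],"dr": [0,0,-0.4],"claw": 1},{"slide": [-0.124,-0.042,0],"dr": [0,0,-0.467],"claw": 1},{"slide": [-0.143,-0.044,0],"dr": [0,0,-0.533],"claw": 1}]}}

```text
clock: 17.32
eef_pos: [0.5603, 0.0011, 0.1393]
eef_rot: [2.115, 2.318, 0.004]
ft_force: [6.5, -3.3, 1.0]
gripper_width: 0.169
grip_force: 15.0
```

```bash
cat >> st.py <<'E'
d=o['eef_pos'][:2]-C;a=np.arctan2(d[1],d[0]);F=o['ft_force']
print('ang',np.degrees(a).round(2),'r',np.hypot(*d).round(4),'Ftan(ccw)',round(float(F[1]*np.cos(a)-F[0]*np.sin(a)),2),'Frad',round(float(F[0]*np.cos(a)+F[1]*np.sin(a)),2))
E
python3 st.py
```

```text
17.32 pos [0.5603 0.0011 0.1393] yang 0.0916 F [ 6.5 -3.3  1. ] M [-0.531 -1.159  0.104] w 0.169 g 15.006039887666702 j6 -0.13
ang -83.45 r 0.0903 Ftan(ccw) 6.12 Frad 3.98
```

>>> {"fn": "send_rows", "kwargs": {"increments": [{"slide": [-0.0125,-0.0009,0],"dr": [0,0,-0.044],"claw": 1},{"slide": [-0.025,-0.0015,0],"dr": [0,0,-0.089],"claw": 1},{"slide": [-0.0375,-0.0016,0],"dr": [0,0,-0.133],"claw": 1},{"slide": [-0.044,-0.0014,0],"dr": [0,0,-0.156],"claw": 1},{"slide": [-0.044,-0.0014,0],"dr": [0,0,-0.156],"claw": 1}]}}

```text
clock: 17.73
eef_pos: [0.5488, 0.0006, 0.1392]
eef_rot: [2.252, 2.186, 0.003]
ft_force: [1.2, -5.5, 5.4]
gripper_width: 0.167
grip_force: 15.0
```

```bash
python3 st.py;python3 -c "
from h import *
arc(-91.7,-1.5,8,.0900);arc(-103.7,-1.5,8,.09)"
```

```text
17.73 pos [0.5488 0.0006 0.1392] yang -0.0295 F [ 1.2 -5.5  5.4] M [-0.847 -0.249 -0.025] w 0.167 g 15.009001046419144 j6 -0.01
ang -90.76 r 0.0902 Ftan(ccw) 1.3 Frad 5.48
[-0.009  0.   ] -0.033
[-0.019  0.001] -0.067
[-0.028  0.002] -0.1
[-0.038  0.003] -0.133
[-0.047  0.004] -0.167
[-0.056  0.006] -0.2
[-0.065  0.008] -0.233
[-0.075  0.01 ] -0.267
[-0.009  0.002] -0.033
[-0.018  0.005] -0.067
[-0.027  0.008] -0.1
[-0.036  0.011] -0.133
[-0.045  0.014] -0.167
[-0.054  0.018] -0.2
[-0.062  0.021] -0.233
[-0.071  0.025] -0.267
```

>>> {"fn": "send_rows", "kwargs": {"increments": [{"slide": [-0.009,0,0],"dr": [0,0,-0.033],"claw": 1},{"slide": [-0.019,0.001,0],"dr": [0,0,-0.067],"claw": 1},{"slide": [-0.028,0.002,0],"dr": [0,0,-0.1],"claw": 1},{"slide": [-0.038,0.003,0],"dr": [0,0,-0.133],"claw": 1},{"slide": [-0.047,0.004,0],"dr": [0,0,-0.167],"claw": 1}]}}

```text
clock: 18.15
eef_pos: [0.5375, 0.0015, 0.1393]
eef_rot: [2.39, 2.034, 0.004]
ft_force: [5.8, -4.9, 2.5]
gripper_width: 0.168
grip_force: 15.0
```

```bash
python3 st.py;python3 -c "
from h import *
arc(-99.2,-1,6,.0900);arc(-105.2,-1,6,.09);arc(-111.2,-1,6,.09);arc(-117.2,-1,6,.09)"
```

```text
18.15 pos [0.5375 0.0015 0.1393] yang -0.1607 F [ 5.8 -4.9  2.5] M [-0.794 -0.927  0.091] w 0.168 g 15.007557570934296 j6 0.12
ang -97.94 r 0.0901 Ftan(ccw) 6.37 Frad 4.07
[-0.006  0.001] -0.022
[-0.012  0.002] -0.044
[-0.019  0.003] -0.067
[-0.025  0.005] -0.089
[-0.031  0.006] -0.111
[-0.037  0.008] -0.133
[-0.006  0.002] -0.022
[-0.012  0.004] -0.044
[-0.018  0.005] -0.067
[-0.024  0.007] -0.089
[-0.03  0.01] -0.111
[-0.036  0.012] -0.133
[-0.006  0.002] -0.022
[-0.012  0.005] -0.044
[-0.017  0.007] -0.067
[-0.023  0.01 ] -0.089
[-0.029  0.013] -0.111
[-0.034  0.015] -0.133
[-0.006  0.003] -0.022
[-0.011  0.006] -0.044
[-0.017  0.009] -0.067
[-0.022  0.012] -0.089
[-0.027  0.016] -0.111
[-0.033  0.019] -0.133
```

>>> {"fn": "send_rows", "kwargs": {"increments": [{"slide": [-0.006,0.001,0],"dr": [0,0,-0.022],"claw": 1},{"slide": [-0.012,0.002,0],"dr": [0,0,-0.044],"claw": 1},{"slide": [-0.019,0.003,0],"dr": [0,0,-0.067],"claw": 1},{"slide": [-0.025,0.005,0],"dr": [0,0,-0.089],"claw": 1},{"slide": [-0.031,0.006,0],"dr": [0,0,-0.111],"claw": 1},{"slide": [-0.037,0.008,0],"dr": [0,0,-0.133],"claw": 1}]}}

```text
clock: 18.65
eef_pos: [0.5285, 0.0034, 0.1393]
eef_rot: [2.492, 1.907, 0.005]
ft_force: [6.2, -9.0, 2.2]
gripper_width: 0.169
grip_force: 15.0
```

```bash
python3 st.py
```

```text
18.65 pos [0.5285 0.0034 0.1393] yang -0.2646 F [ 6.2 -9.   2.2] M [-1.435 -1.073  0.125] w 0.169 g 15.006992518901825 j6 0.23
ang -103.84 r 0.09 Ftan(ccw) 8.21 Frad 7.23
```

>>> {"fn": "send_rows", "kwargs": {"increments": [{"slide": [-0.006,0.002,0],"dr": [0,0,-0.022],"claw": 1},{"slide": [-0.012,0.004,0],"dr": [0,0,-0.044],"claw": 1},{"slide": [-0.018,0.006,0],"dr": [0,0,-0.067],"claw": 1},{"slide": [-0.018,0.006,0],"dr": [0,0,-0.067],"claw": 1}]}}

```text
clock: 18.98
eef_pos: [0.5238, 0.0048, 0.1392]
eef_rot: [2.542, 1.84, 0.004]
ft_force: [4.4, -8.3, 2.8]
gripper_width: 0.17
grip_force: 15.0
```

```bash
python3 st.py
```

```text
18.98 pos [0.5238 0.0048 0.1392] yang -0.3175 F [ 4.4 -8.3  2.8] M [-1.559 -0.829  0.028] w 0.17 g 15.00739261507988 j6 0.28
ang -106.92 r 0.0899 Ftan(ccw) 6.6 Frad 6.69
```

>>> {"fn": "send_rows", "kwargs": {"increments": [{"slide": [-0.006,0.002,0],"dr": [0,0,-0.022],"claw": 1},{"slide": [-0.012,0.005,0],"dr": [0,0,-0.044],"claw": 1},{"slide": [-0.018,0.008,0],"dr": [0,0,-0.067],"claw": 1},{"slide": [-0.023,0.01,0],"dr": [0,0,-0.089],"claw": 1},{"slide": [-0.023,0.01,0],"dr": [0,0,-0.089],"claw": 1}]}}

```text
clock: 19.4
eef_pos: [0.5182, 0.0069, 0.1393]
eef_rot: [2.604, 1.75, 0.004]
ft_force: [5.3, -14.2, 2.7]
gripper_width: 0.173
grip_force: 15.0
```

```bash
python3 st.py
```

```text
19.4 pos [0.5182 0.0069 0.1393] yang -0.3872 F [  5.3 -14.2   2.7] M [-2.458 -0.879 -0.011] w 0.173 g 15.00600278377533 j6 0.36
ang -110.76 r 0.0898 Ftan(ccw) 9.95 Frad 11.44
```

>>> {"fn": "send_rows", "kwargs": {"increments": [{"slide": [-0.006,0.002,0],"dr": [0,0,-0.022],"claw": 1},{"slide": [-0.012,0.003,0],"dr": [0,0,-0.044],"claw": 1},{"slide": [-0.012,0.003,0],"dr": [0,0,-0.044],"claw": 1},{"slide": [-0.012,0.003,0],"dr": [0,0,-0.044],"claw": 1}]}}

```text
clock: 19.73
eef_pos: [0.5155, 0.0079, 0.1393]
eef_rot: [2.633, 1.706, 0.006]
ft_force: [6.6, -9.4, 0.3]
gripper_width: 0.167
grip_force: 15.0
```

```bash
python3 st.py
```

```text
19.73 pos [0.5155 0.0079 0.1393] yang -0.421 F [ 6.6 -9.4  0.3] M [-1.763 -1.248 -0.014] w 0.167 g 15.00444307923317 j6 0.39
ang -112.62 r 0.0898 Ftan(ccw) 9.65 Frad 6.12
```

>>> {"fn": "send_rows", "kwargs": {"increments": [{"slide": [-0.006,0.002,0],"dr": [0,0,-0.022],"claw": 1},{"slide": [-0.012,0.004,0],"dr": [0,0,-0.044],"claw": 1},{"slide": [-0.012,0.004,0],"dr": [0,0,-0.044],"claw": 1},{"slide": [-0.012,0.004,0],"dr": [0,0,-0.044],"claw": 1}]}}

```text
clock: 20.07
eef_pos: [0.5127, 0.0091, 0.1393]
eef_rot: [2.662, 1.66, 0.007]
ft_force: [9.1, -7.0, -1.1]
gripper_width: 0.173
grip_force: 15.0
```

```bash
python3 st.py
```

```text
20.07 pos [0.5127 0.0091 0.1393] yang -0.4556 F [ 9.1 -7.  -1.1] M [-1.283 -1.586  0.016] w 0.173 g 15.002800673246384 j6 0.43
ang -114.53 r 0.0898 Ftan(ccw) 11.2 Frad 2.62
```

>>> {"fn": "send_rows", "kwargs": {"increments": [{"slide": [-0.004,0.002,0],"dr": [0,0,-0.016],"claw": 1},{"slide": [-0.004,0.002,0],"dr": [0,0,-0.016],"claw": 1},{"slide": [-0.004,0.002,0],"dr": [0,0,-0.016],"claw": 1}]}}

```text
clock: 20.32
eef_pos: [0.5118, 0.0096, 0.1393]
eef_rot: [2.673, 1.644, 0.007]
ft_force: [10.0, -8.7, -2.1]
gripper_width: 0.173
grip_force: 15.0
```

```bash
python3 st.py
```

```text
20.32 pos [0.5118 0.0096 0.1393] yang -0.4681 F [10.  -8.7 -2.1] M [-1.402 -1.641  0.028] w 0.173 g 15.002357214689255 j6 0.44
ang -115.2 r 0.0898 Ftan(ccw) 12.75 Frad 3.65
```

Firmly tight at about 12 N. I'll release, retreat and verify.

>>> {"fn": "send_rows", "kwargs": {"increments": [{"slide": [0,0,0],"dr": [0,0,0],"claw": 0},{"slide": [0,0,0],"dr": [0,0,0],"claw": 0},{"slide": [0,0,0],"dr": [0,0,0],"claw": 0},{"slide": [0,0,0],"dr": [0,0,0],"claw": 0},{"slide": [0,0,0.15],"dr": [0,0,0],"claw": 0},{"slide": [0,0,0.3],"dr": [0,0,0],"claw": 0},{"slide": [0,0,0.45],"dr": [0,0,0],"claw": 0},{"slide": [0,0,0.6],"dr": [0,0,0],"claw": 0},{"slide": [0,-0.1,0.7],"dr": [0,0,0],"claw": 0},{"slide": [-0.1,-0.3,0.7],"dr": [0,0,0],"claw": 0},{"slide": [-0.1,-0.45,0.7],"dr": [0,0,0],"claw": 0}]}}

```text
clock: 21.23
eef_pos: [0.4844, -0.0935, 0.3144]
eef_rot: [2.673, 1.648, 0.003]
ft_force: [0.7, -0.7, -0.6]
gripper_width: 0.505
grip_force: 0.0
```

>>> {"fn": "send_rows", "kwargs": {"increments": [{"slide": [-0.2,-1,0],"dr": [0,0,0],"claw": 0},{"slide": [-0.2,-1,0],"dr": [0,0,0],"claw": 0},{"slide": [-0.2,-1,0],"dr": [0,0,0],"claw": 0},{"slide": [-0.2,-1,0],"dr": [0,0,0],"claw": 0},{"slide": [-0.2,-1,0],"dr": [0,0,0],"claw": 0},{"slide": [-0.2,-1,0],"dr": [0,0,0],"claw": 0},{"slide": [-0.2,-1,0],"dr": [0,0,0],"claw": 0}]}}

```text
clock: 21.82
eef_pos: [0.4338, -0.3478, 0.3125]
eef_rot: [2.679, 1.641, -0.001]
ft_force: [1.3, 0.8, -0.6]
gripper_width: 0.501
grip_force: 0.0
```

>>> {"fn": "send_rows", "kwargs": {"increments": [{"slide": [-0.2,-1,0],"dr": [0,0,0],"claw": 0},{"slide": [-0.2,-1,0],"dr": [0,0,0],"claw": 0},{"slide": [-0.2,-1,0],"dr": [0,0,0],"claw": 0},{"slide": [-0.2,-1,0],"dr": [0,0,0],"claw": 0},{"slide": [-0.2,-1,0],"dr": [0,0,0],"claw": 0},{"slide": [-0.2,-1,0],"dr": [0,0,0],"claw": 0},{"slide": [-0.2,-1,0],"dr": [0,0,0],"claw": 0},{"slide": [-0.2,-1,0],"dr": [0,0,0],"claw": 0}]}}

```text
clock: 22.48
eef_pos: [0.3845, -0.5946, 0.3118]
eef_rot: [-2.677, -1.642, -0.0]
ft_force: [1.0, 0.6, -0.6]
gripper_width: 0.498
grip_force: 0.0
```

```bash
python3 st.py; python3 - <<'E'
from h import *
from workcell import ctrl
t=ctrl.snapshot("top");s=ctrl.snapshot("side")
b=cv2.resize(t['image'][155:240,205:290],None,fx=7,fy=7,interpolation=cv2.INTER_CUBIC)[:595]
a=cv2.resize(s['image'],None,fx=.36,fy=.36)
im=np.zeros((595,800,3),np.uint8);im[:,:595]=b;im[:a.shape[0],597:597+a.shape[1]]=a[:,:203]
cv2.imwrite("pics/c6.png",im)
c,m=reds(t,(215,165,270,225));ys,xs=np.nonzero(m);(c0,wh,an)=cv2.minAreaRect(np.c_[xs+215,ys+165].astype(np.float32));print(c0,wh,an)
E
```

```text
22.48 pos [ 0.3845 -0.5946  0.3118] yang -0.4706 F [ 1.   0.6 -0.6] M [-0.01  -0.07  -0.047] w 0.498 g 0.0 j6 -0.56
ang -103.58 r 0.7051 Ftan(ccw) 0.85 Frad -0.87
(239.539794921875, 192.13534545898438) (24.153438568115234, 6.82842493057251) 73.61045837402344
```

View pics/c6.png

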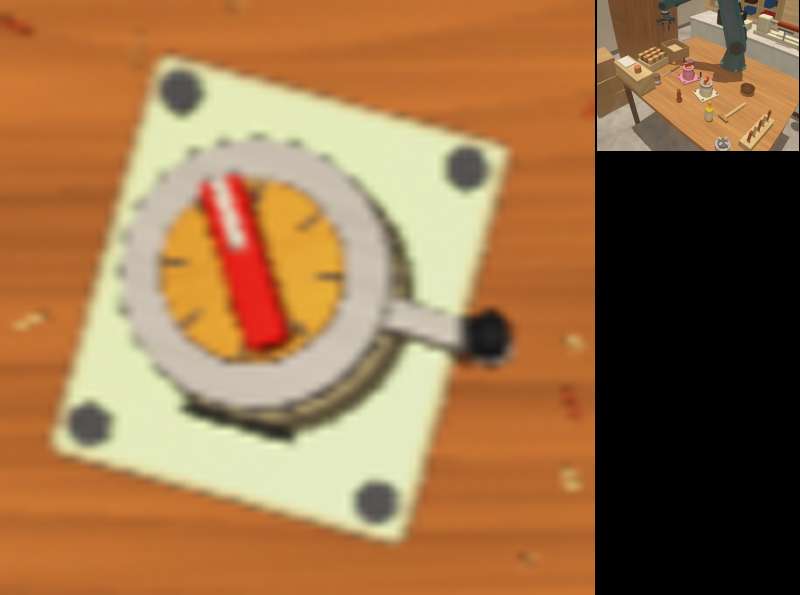

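The top view shows the white line pointing up-left at about 0.27 rad, from (265,340) to (223,182), which matches the back-off angle I set. The handle is back in its tight position at (487,335), and the gripper is clear of everything.

```bash
python3 -c "
from workcell import ctrl
print(ctrl.close_job())"
```

```text
the job is handed in; nothing more can be done
None
```

The job is handed in: I loosened the lock ring, turned the adjuster to its stop (about 0.6 N m felt), backed it off a quarter turn by the tool's readings, and tightened the ring with about 12 N at the handle; the final picture matches, and nothing else was touched.

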